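# Swap the open tray in the parts rack

### The arm

A 6-joint arm with a two-finger parallel gripper is mounted at the origin on the work surface. World frame = base frame: x ahead of the robot, y to its left, z up, the work surface at z = 0. Lengths are in m, angles in degrees, forces in N, time in s.
With the tool pointing down it reaches from about 0.3 to 0.825 m from the base axis. Payload 5.4 kg.
Tool frame: the origin (TCP) lies at the very end of the fingers, on their centre line; the grasp point (between the pads) lies 19 mm behind it; y points along the fingers, x is the direction in which the jaws open and shut, and the axes are right-handed (so a half turn about y gives the same grasp; the last joint's range is limited). The gripper opens to 92 mm and grips with 3 to 60 N. Pads are 20 mm wide; open, the fingers measure 128 mm over their backs; the gripper's body (75 mm by 189 mm) begins 69 mm behind the grasp point.
Start: joints at [-89.273, 9.076, 91.501, -0, 79.423, -12.038], TCP at [0.127, -0.561, 0.215] pointing down, gripper open.
Joint ranges: [-166.64, 166.64], [-54.1, 131.32], [10.49, 154.53], [-73.88, 253.88], [9.74, 151.15], [-171.62, 171.62]. Speed limits (degrees/s): [147.25, 147.25, 180, 180, 180, 180].

### API

Orientations are given as [roll, pitch, yaw] about the fixed x, y, z axes, in that order (R = Rz(yaw) Ry(pitch) Rx(roll)).
In Python, from workcell import bot gives the robot as it stands.
- The arm moves only by the tool step_arm, never from a script. Its argument "steps" is a list that holds one entry, the list of rows, each a list of 5 numbers: the opening, from 0 (shut) to 1 (fully open), then the shift along the world's x, y, z in mm, then the turn about the world's z in rad. A call has 1 to 20 rows; each row shifts and turns the commanded pose from where the row before left it; what a row does not reach is not made up. A row lasts 1/10 s, in which the tool goes at most 50 mm and 8.59 degrees, less where a joint would pass 70% of its speed; a pose out of reach is approached as far as the arm can. A call with a gripper value outside its range is refused whole. The fingers move at their own pace and stop on an object; the grip force is fixed at half the most. Time passes only in rows, so rows that do not move let the fingers close. It gives the time, the measured TCP pose, the force and the opening at its end, in the units of the state.
- bot.sense(): the state, without advancing time (a new reading comes with each control period).
- bot.camera(name): name is "side" or "top" or "wrist"; returns a dict with "img" (480x640x3 uint8, red, green, blue), "z_map" (480x640 float32, m along the optical axis (not along the pixel's ray), 0 where there is no reading), "K" (3x3 intrinsics, pixels), "k1" (the pictures are not rectified: a ray, as slopes to the right and down, at radius r is drawn at 1 + k1 r^2 times it, then the intrinsics apply), "eye" and "attitude" of the camera in the world; the wrist camera has in their place "mount" (4x4, takes a point from camera to tool coordinates, whose origin is the TCP and whose axes are the tool frame's). Camera axes: x right, y down, z forward; pixel columns grow to the right and rows downward; lengths in m; the calibration is good to about 2 mm. A picture is of the moment at which its call begins: read the wrist's pose just before it.
- bot.hand_in(): hands the job in, once; it reports no verdict.
The state is a dict: "clock": time; "q": joint angles; "joint_vel": joint speeds; "tau": joint torques, N m; "position": TCP position; "tcp_rot": TCP orientation; "force": force on the tool from outside, world axes, zero at the start; "ft_torque": the same for the moment, N m; "gripper_width": opening from 0.0 (shut) to 1.0 (fully open).
Only numpy, scipy, OpenCV 4.12 (cv2) and the standard library are available. Lean on these libraries where they do the work, as an engineer would, in place of code of your own. Each camera call takes 0.05 s, during which the arm holds its last target.

### The job

Only one tray of this rack may be out at a time: first push the half-open tray of bolts fully home with your fingertips, then hook a fingertip behind the front lip of the tray of twist drills and draw it out along its rail, right to its stop, and let go. Pinch or lift nothing; leave the tray of collars shut and the things around the rack where they are.

Things in the scene. Friction and masses are not known exactly. Their poses are not given: they have to be found in the camera images.
- rack: low grey sheet-steel rack fixed to the table, 275 mm deep, 346 mm wide, 76 mm high at its back wall; holds three trays side by side at 110 mm pitch, in any order (drills, bolts, collars). Origin on the table below the middle of its front edge; x points into the rack, away from the robot; the trays come out along -x.
- drill_tray (a joint): slide of the tray holding four long twist drills, in m: 0 fully home (front face level with the rack's front edge), 0.130 fully out at its stop; grows as it comes out towards the robot. Stiff (about 2 N friction plus 6 N per m/s), stays where left, cannot be lifted off. Starts home or up to 8 mm out.
- drill_tray_edge (a point): top of the back face of the front lip of the tray holding four long twist drills, mid-width, 76 mm above the table; moves with the tray. x points level into the rack (tray comes out along -x), y across, z up. Behind it an empty finger pocket, 94 mm across, x = 0 to 57 mm, floor 50 mm below; then the contents, lower than the lip. Front face at x = -12 mm. Side walls end 18 mm lower.
- drill_tray_face: outer 6 mm of the 12 mm thick front wall of the drill tray: green painted upright plate 100 mm wide, 22 to 76 mm above the table; pushed to shut the tray. Origin at table height below the middle of its front surface; x points into the rack.
- drill_tray_lip: inner 6 mm of the front wall of the drill tray: bare steel upright lip 94 mm wide, 26 to 76 mm above the table, right behind the face plate; a fingertip hooks its back. Origin as the face plate's; the lip lies at x = 6 to 12 mm.
- bolt_tray (a joint): slide of the tray holding hexagon-head bolts, in m: 0 fully home (front face level with the rack's front edge), 0.130 fully out at its stop; grows as it comes out towards the robot. Stiff (about 2 N friction plus 6 N per m/s), stays where left, cannot be lifted off. Starts 50 to 100 mm out.
- bolt_tray_edge (a point): top of the back face of the front lip of the tray holding hexagon-head bolts, mid-width, 76 mm above the table; moves with the tray. x points level into the rack (tray comes out along -x), y across, z up. Behind it an empty finger pocket, 94 mm across, x = 0 to 57 mm, floor 50 mm below; then the contents, lower than the lip. Front face at x = -12 mm. Side walls end 18 mm lower.
- bolt_tray_face: outer 6 mm of the 12 mm thick front wall of the bolt tray: green painted upright plate 100 mm wide, 22 to 76 mm above the table; pushed to shut the tray. Origin at table height below the middle of its front surface; x points into the rack.
- bolt_tray_lip: inner 6 mm of the front wall of the bolt tray: bare steel upright lip 94 mm wide, 26 to 76 mm above the table, right behind the face plate; a fingertip hooks its back. Origin as the face plate's; the lip lies at x = 6 to 12 mm.
- collar_tray (a joint): slide of the tray holding six flat steel collars (rings), in m: 0 fully home (front face level with the rack's front edge), 0.130 fully out at its stop; grows as it comes out towards the robot. Stiff (about 2 N friction plus 6 N per m/s), stays where left, cannot be lifted off. Starts home and stays there.
- collar_tray_edge (a point): top of the back face of the front lip of the tray holding six flat steel collars (rings), mid-width, 76 mm above the table; moves with the tray. x points level into the rack (tray comes out along -x), y across, z up. Behind it an empty finger pocket, 94 mm across, x = 0 to 57 mm, floor 50 mm below; then the contents, lower than the lip. Front face at x = -12 mm. Side walls end 18 mm lower.
- tin: closed round paint tin, bare metal with a paper band, 84 mm diameter, 105 mm high, standing loose left of the rack; origin at the centre of its underside. Leave alone.
- bin: open orange plastic bin, 150 x 100 x 65 mm, loose, right of the rack; origin at the centre of its underside. Leave alone.
- spanner: loose steel spanner 160 mm long lying on the table right of the rack's front; origin on its underside. Leave alone.
- bushing: loose brass flanged bushing, 42 mm diameter flange, 45 mm high, standing left of the rack's front; origin at the centre of its underside. Leave alone.

How it is judged (in metres and radians):
On the way, in this order (a step that is already met when the one before it is completed fails the run):
1. the bolt tray is pushed home (within 6 mm) while the drill tray is still in (value of joint bolt_tray below 0.006 m and value of joint drill_tray below 0.02 m), for 0.1 s.
2. a fingertip presses on the back of the drill tray's lip while the tray is on its way out (contact force between the fingers and drill_tray_lip above 0.5 N and value of joint drill_tray between 0.025 and 0.11 m), for 0.05 s.
3. the drill tray is out at its stop (value of joint drill_tray above 0.12 m), for 0.1 s.
At the end, for the whole second after the job is handed in: The drill tray is out to within 10 mm of its 130 mm stop, the bolt and collar trays are home to within 8 mm, all at rest, and the tin, bin, spanner and bushing are within 20 mm of where they started (value of joint drill_tray above 0.12 m and value of joint each of bolt_tray, collar_tray below 0.008 m and velocity of joint drill_tray between -0.01 and 0.01 m/s and velocity of joint bolt_tray between -0.01 and 0.01 m/s and velocity of joint collar_tray between -0.01 and 0.01 m/s and distance of each of tin, bin, spanner, bushing from where it was at the start of the episode below 0.02 m); the robot touches nothing.
It fails at once if the drill tray is drawn out (over 25 mm) while the bolt tray is still out (over 15 mm) (value of joint drill_tray above 0.025 m and value of joint bolt_tray above 0.015 m).
It fails at once if the collar tray is pulled out more than 15 mm (value of joint collar_tray above 0.015 m).
It fails at once if the front wall of the drill tray is pinched between the fingers (contact force between the fingers and drill_tray_face above 2 N and contact force between the fingers and drill_tray_lip above 2 N).
It fails at once if the front wall of the bolt tray is pinched between the fingers (contact force between the fingers and bolt_tray_face above 2 N and contact force between the fingers and bolt_tray_lip above 2 N).
It fails at once if a bystander (tin, bin, spanner or bushing) is moved more than 20 mm or lifted (distance of any of tin, bin, spanner, bushing from where it was at the start of the episode above 0.02 m or height (world z) of any of tin, bin, spanner, bushing above 0.02 m).
It also fails if it takes over 48 s, if anything falls off the work surface, if the arm or the gripper's body presses on something with over 40 N, if the wrist force passes 120 N, or if a joint passes its speed limit or range.

## Working session

There is one attempt and no reset: what is moved stays moved. The work goes in short steps, Python scripts to look and compute and a tool call to move; the robot and the scene stay as the last step left them, time stands still between calls to the robot, and variables do not carry over. Pictures are saved under pics/ and viewed, and the job is handed in when it is done.

Besides the shell and the picture viewer there is one more tool, called after ">>>" as name(argument=value, ...), one argument or row to a line, values as JSON. step_arm: Moves the arm, as the interface text tells. Its arguments: {"type":"object","properties":{"steps":{"type":"array","items":{"type":"array","items":{"type":"array","items":{"type":"number"}}}}},"required":["steps"]}

```bash
mkdir -p pics; ls
cat > h.py <<'E'
import numpy as np, cv2
from workcell import bot
from scipy.spatial.transform import Rotation as R
def snap(n,f):
    c=bot.camera(n); cv2.imwrite('pics/'+f,cv2.cvtColor(c['img'],cv2.COLOR_RGB2BGR)); np.save('pics/'+f[:-4]+'_z.npy',c['z_map']); return c
E
python3 - <<'E'
from h import *
print(bot.sense())
for n in('top','side'):
    c=snap(n,n+'0.png'); print({k:v for k,v in c.items() if k not in('img','z_map')})
    z=c['z_map']; print((z>0).mean())
E
```

```text
pics
{'clock': 0.0, 'q': array([-8.92706901e+01,  9.11409641e+00,  9.15717692e+01, -2.49377490e-04,
        7.94227110e+01, -1.20382381e+01]), 'joint_vel': array([-0.01440978,  0.02247705, -0.07204767,  0.03376794, -0.03164526,
       -0.0069157 ]), 'tau': array([-1.01692963e-04, -3.85571158e+01, -3.22112525e+01,  7.01545039e-02,
        3.76147439e-02, -1.11286081e-04]), 'position': array([ 0.12703877, -0.56014803,  0.21360828]), 'tcp_rot': array([-89.97759441,   0.10624001, -77.23238525]), 'force': array([ 0.27036155,  0.56251539, -0.51068057]), 'ft_torque': array([ 0.00477073, -0.01845528,  0.01392733]), 'gripper_width': 1.0008643094407181}
{'K': array([[473.52998255,   0.        , 311.16362586],
       [  0.        , 473.52998255, 229.74745135],
       [  0.        ,   0.        ,   1.        ]]), 'k1': 0.04359254890232437, 'eye': array([0.45664128, 0.01223189, 0.9080541 ]), 'attitude': array([-172.4657273 ,   -0.59031524,  -89.89626442])}
0.995859375
{'K': array([[443.61002995,   0.        , 324.37502388],
       [  0.        , 443.61002995, 238.76842948],
       [  0.        ,   0.        ,   1.        ]]), 'k1': -0.11397668900356253, 'eye': array([0.28321469, 0.73021557, 0.55023476]), 'attitude': array([-120.33675267,   -0.81299275, -156.52929564])}
0.996123046875
```

View pics/top0.png

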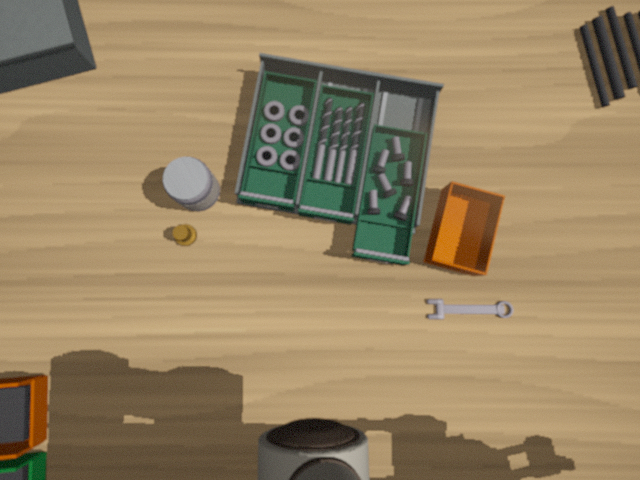

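View pics/side0.png

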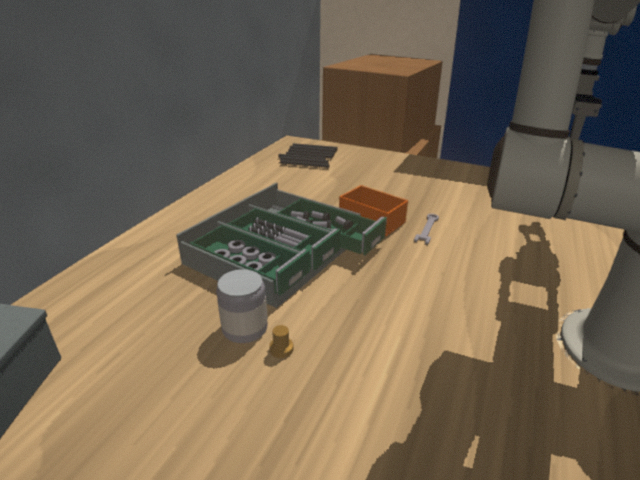

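The top view shows, left to right, collars (lip ~(268,202)), drills (lip ~(328,214)) and bolts, half out (lip ~(382,258)). The bushing is at (184,234), tin at (190,182), spanner at (468,309), bin at (465,228). Next I'll measure the lips on the z = 76 mm plane.

```bash
cat >> h.py <<'E'
def rot(c): return R.from_euler('xyz',c['attitude'],degrees=True).as_matrix()
def rays(c,uv):
    K=c['K'];uv=np.asarray(uv,float).reshape(-1,1,2)
    d=np.array([c['k1'],0,0,0,0])
    n=cv2.undistortPoints(uv,K,d).reshape(-1,2)
    return np.c_[n,np.ones(len(n))]
def onplane(c,uv,z):
    d=rays(c,uv)@rot(c).T; return c['eye']+d*((z-c['eye'][2])/d[:,2])[:,None]
def cloud(c):
    v,u=np.mgrid[:480,:640]; r=rays(c,np.c_[u.ravel(),v.ravel()])
    return ((r*c['z_map'].ravel()[:,None])@rot(c).T+c['eye']).reshape(480,640,3)
E
cat > m.py <<'E'
from h import *
import sys
c=snap('top',sys.argv[1]); P=cloud(c)
hsv=cv2.cvtColor(c['img'],cv2.COLOR_RGB2HSV)
boxes={'collar':(232,302,185,215),'drill':(297,360,200,330),'bolt':(350,415,200,280)}
Z=P[...,2]
m=(hsv[...,1]<70)&(hsv[...,2]>120)&(Z>0.066)&(Z<0.086)
k,l,s,ct=cv2.connectedComponentsWithStats(m.astype(np.uint8))
for i in range(1,k):
    if s[i,4]<40: continue
    v,u=np.nonzero(l==i); (cx,cy),(w,h),a=cv2.minAreaRect(np.c_[u,v].astype(np.float32))
    bx=cv2.boxPoints(((cx,cy),(w,h),a)); W=onplane(c,bx,0.076)
    print(i,s[i],'px',np.round((cx,cy),1),'c',W.mean(0).round(4),'sides',np.linalg.norm(W[1]-W[0]).round(4),np.linalg.norm(W[2]-W[1]).round(4),'medZ',np.median(Z[l==i]).round(4))
    L=W[1]-W[0] if np.linalg.norm(W[1]-W[0])>np.linalg.norm(W[2]-W[1]) else W[2]-W[1]
    print('   dir deg',np.degrees(np.arctan2(L[1],L[0])).round(2))
E
python3 m.py top1.png
python3 - <<'E'
from h import *
c=bot.camera('top')
for n,uv,z in[('bush',(184,233),.045),('tin',(187,180),.105),('binL',(430,265),.065),('binTL',(452,184),.065),('spanL',(428,309),0),('spanR',(511,309),0)]: print(n,onplane(c,[uv],z).round(3))
cv2.imwrite('pics/topz.png',cv2.resize(c['img'][40:320,150:520,::-1],None,fx=2,fy=2,interpolation=cv2.INTER_CUBIC))
E
```

```text
1 [259  53 185  34 449] px [351.1  69. ] c [ 0.8661 -0.0687  0.076 ] sides 0.0059 0.3447 medZ 0.0754
   dir deg -99.76
3 [201 170  13  33  44] px [208.6 186.9] c [0.6434 0.187  0.076 ] sides 0.0597 0.0135 medZ 0.0709
   dir deg -12.07
4 [241 191  52  13 209] px [266.5 197.1] c [0.6252 0.0838 0.076 ] sides 0.0073 0.0929 medZ 0.076
   dir deg -99.78
6 [301 205  52  13 210] px [326.4 211. ] c [ 0.6005 -0.0232  0.076 ] sides 0.0073 0.0929 medZ 0.0758
   dir deg -99.96
7 [356 248  53  13 223] px [382.1 254.6] c [ 0.523 -0.121  0.076] sides 0.0084 0.0929 medZ 0.076
   dir deg -100.0
bush [[0.564 0.236 0.045]]
tin [[0.649 0.218 0.105]]
binL [[ 0.506 -0.208  0.065]]
binTL [[ 0.653 -0.252  0.065]]
spanL [[ 0.426 -0.218  0.   ]]
spanR [[ 0.427 -0.374  0.   ]]
```

View pics/topz.png

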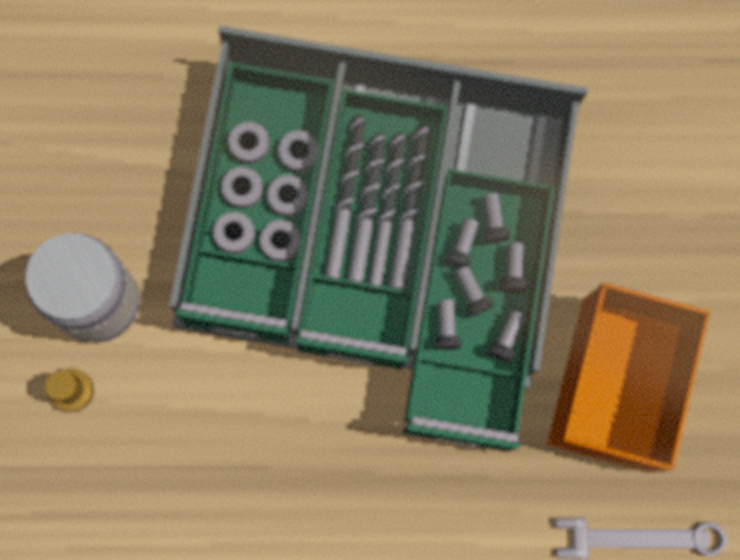

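Bolt tray is ~66 mm out, drill tray ~6 mm out, rack axis yaw −9.8° (pitch 110 mm checks, lip 93×7 mm checks). I'll move to just in front of the bolt tray, with the fingers shut and the jaws across the tray.

>>> step_arm(
  steps=[
    [[0,22,28,0,-0.0246],[0,22,28,0,-0.0246],[0,22,28,0,-0.0246],[0,22,28,0,-0.0246],[0,22,28,0,-0.0246],[0,22,28,0,-0.0246],[0,22,28,0,-0.0246],[0,22,28,0,-0.0246],[0,22,28,0,-0.0246],[0,22,28,0,-0.0246],[0,22,28,0,-0.0246],[0,22,28,0,-0.0246],[0,22,28,0,-0.0246],[0,22,28,0,-0.0246],[0,22,28,0,-0.0246],[0,22,28,0,-0.0246],[0,0,0,0,0],[0,0,0,0,0]],
  ],
)

```text
clock: 2.0
position: [0.4789, -0.1125, 0.2144]
tcp_rot: [-90.0, -0.0, -99.7]
force: [0.1, 0.2, 0.1]
gripper_width: 0.005
```

>>> step_arm(
  steps=[
    [[0,0,0,-34,0],[0,0,0,-34,0],[0,0,0,-34,0],[0,0,0,-34,0],[0,0,0,-32,0],[0,0,0,0,0]],
  ],
)

```text
clock: 2.6
position: [0.4746, -0.1121, 0.0424]
tcp_rot: [-90.5, 0.1, -99.9]
force: [0.1, 0.0, 0.3]
gripper_width: 0.008
```

Run:
```python
from h import *
print(bot.sense()['position'],bot.sense()['force'])
c=snap('side','side2.png');
cv2.imwrite('pics/side2z.png',cv2.resize(c['img'][100:400,150:550,::-1],None,fx=2,fy=2))
```

```text
[ 0.47456515 -0.11206502  0.04242523] [0.06801164 0.02291718 0.27387013]
```

View pics/side2z.png

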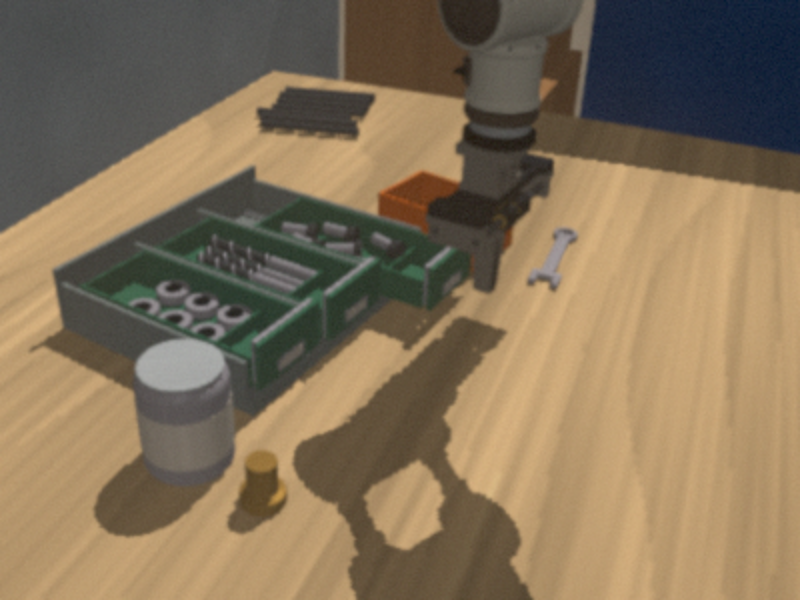

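The shut fingers stand in front of the bolt tray's face, well clear of the bin and spanner. Now I push.

>>> step_arm(
  steps=[
    [[0,14.8,-2.6,0,0],[0,14.8,-2.6,0,0],[0,14.8,-2.6,0,0],[0,14.8,-2.6,0,0],[0,14.8,-2.6,0,0],[0,9.9,-1.7,0,0],[0,0,0,0,0],[0,0,0,0,0]],
  ],
)

```text
clock: 3.45
position: [0.5635, -0.128, 0.0477]
tcp_rot: [-89.9, -0.0, -99.8]
force: [0.9, -0.3, 0.2]
gripper_width: 0.004
```

>>> step_arm(
  steps=[
    [[0,3,-0.5,0,0],[0,3,-0.5,0,0],[0,0,0,0,0]],
  ],
)

```text
clock: 3.75
position: [0.569, -0.1285, 0.0467]
tcp_rot: [-90.0, -0.0, -99.8]
force: [0.6, 0.8, 0.1]
gripper_width: 0.006
```

>>> step_arm(
  steps=[
    [[0,2,-0.3,0,0],[0,2,-0.3,0,0],[0,0,0,0,0]],
  ],
)

```text
clock: 4.05
position: [0.5699, -0.1285, 0.0464]
tcp_rot: [-90.5, 0.0, -99.7]
force: [-13.7, 0.9, 8.9]
gripper_width: 0.003
```

Run:
```python
from h import *
print(bot.sense()['position'],bot.sense()['force'])
c=snap('side','side3.png');
cv2.imwrite('pics/side3z.png',cv2.resize(c['img'][150:330,170:450,::-1],None,fx=2.8,fy=2.8))
```

```text
[ 0.5699352  -0.12853464  0.04640683] [-13.68087853   0.93152974   8.86387815]
```

View pics/side3z.png

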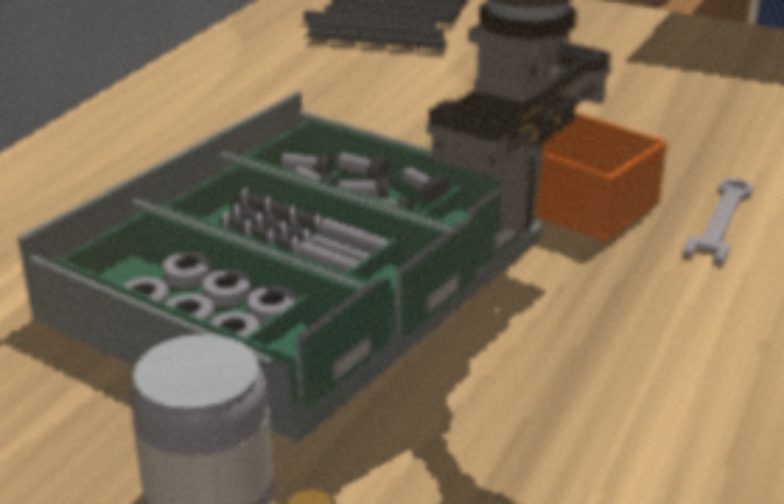

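The side view shows the bolt tray's face level with the collar tray's, and 14 N at the stop confirms it. Retreat and rise.

>>> step_arm(
  steps=[
    [[0,-20,3.5,0,0],[0,-20,3.5,0,0],[0,0,0,35,0],[0,0,0,35,0],[0,0,0,30,0],[0,0,0,0,0]],
  ],
)

```text
clock: 4.7
position: [0.5364, -0.1235, 0.1519]
tcp_rot: [-89.4, -0.1, -99.8]
force: [0.8, -0.0, 0.7]
gripper_width: 0.004
```

```bash
python3 - <<'E'
from h import *
print(bot.sense()['position'],bot.sense()['force'])
E
python3 m.py top4.png
```

```text
[ 0.53635044 -0.12351899  0.15189022] [ 0.75589367 -0.04743053  0.70984047]
1 [259  53 185  35 524] px [351.1  69. ] c [ 0.866  -0.0687  0.076 ] sides 0.0079 0.3448 medZ 0.0755
   dir deg -100.13
3 [208 170   6  26  47] px [210.8 182.6] c [0.6513 0.1835 0.076 ] sides 0.0456 0.0082 medZ 0.0727
   dir deg -0.7
5 [241 191  52  13 216] px [266.5 197.2] c [0.625  0.0838 0.076 ] sides 0.0077 0.0929 medZ 0.0757
   dir deg -99.7
6 [301 205  38  11 168] px [319.4 210. ] c [ 0.6023 -0.0108  0.076 ] sides 0.0081 0.0678 medZ 0.0757
   dir deg -99.95
```

View pics/top4.png

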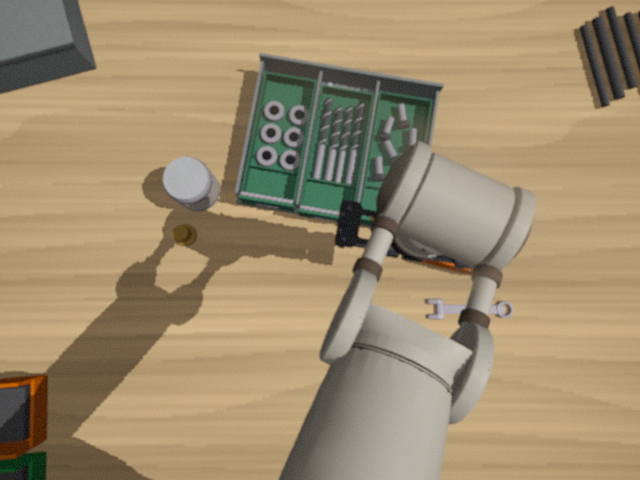

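The bolt tray's floor and contents have shifted fully back; the drill lip is still at (319,210), unmoved. I'll go over the drill pocket.

>>> step_arm(
  steps=[
    [[0,24,24,0,0],[0,24,24,0,0],[0,24,24,0,0],[0,23,23,0,0],[0,0,0,0,0],[0,0,0,0,0]],
  ],
)

```text
clock: 5.35
position: [0.6269, -0.0267, 0.1446]
tcp_rot: [-90.2, -0.0, -99.7]
force: [-0.4, 0.6, -0.1]
gripper_width: 0.007
```

Run:
```python
from h import *
s=bot.sense(); print(s['position'],s['force'])
p=s['position'];e=np.array([.9854,-.1702,0]);l=np.array([.1702,.9854,0]);print(p@e,p@l)
snap('wrist','w5.png');c=snap('side','side5.png')
cv2.imwrite('pics/side5z.png',cv2.resize(c['img'][100:330,170:450,::-1],None,fx=2.6,fy=2.6))
```

```text
[ 0.62692445 -0.02668701  0.14457396] [-0.39540262  0.64911707 -0.08366314]
0.622313485531627 0.08040515864048114
```

View pics/w5.png

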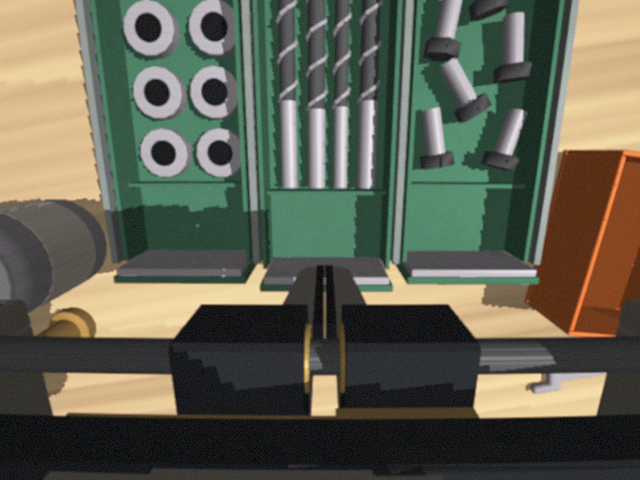

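View pics/side5z.png

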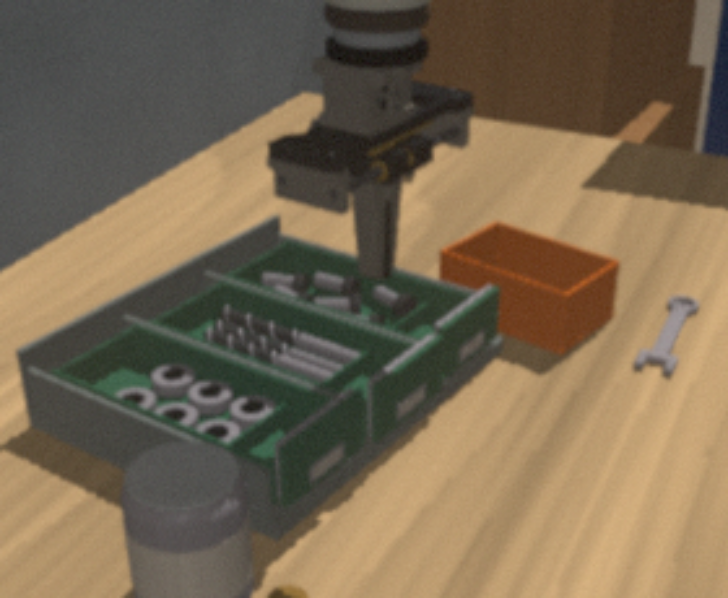

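The wrist view shows the bolt and collar faces in line (rows ~265–270) and the drill tray slightly proud; the tip is centred over the drill tray. I'll lower into the pocket.

>>> step_arm(
  steps=[
    [[0,5,-1,-20,0],[0,0,0,-25,0],[0,0,0,-25,0],[0,0,0,-25,0],[0,0,0,0,0],[0,0,0,0,0]],
  ],
)

```text
clock: 6.05
position: [0.6323, -0.0288, 0.0518]
tcp_rot: [-90.0, -0.0, -99.9]
force: [-0.5, 0.2, -0.3]
gripper_width: 0.007
```

>>> step_arm(
  steps=[
    [[0,-9.85,1.7,-4,0],[0,-9.85,1.7,0,0],[0,-9.85,1.7,0,0],[0,-9.85,1.7,0,0],[0,-9.85,1.7,0,0],[0,-9.85,1.7,0,0],[0,0,0,0,0]],
  ],
)

```text
clock: 6.75
position: [0.5723, -0.0175, 0.0478]
tcp_rot: [-90.1, 0.0, -99.8]
force: [0.3, 0.4, -0.5]
gripper_width: 0.004
```

Run:
```python
from h import *
s=bot.sense(); print(s['position'],s['force'])
p=s['position'];e=np.array([.9854,-.1702,0]);l=np.array([.1702,.9854,0]);print(p@e,p@l)
c=snap('wrist','w6.png')
```

```text
[ 0.57232948 -0.0174627   0.04778787] [ 0.34230079  0.38924298 -0.45056542]
0.5669456197745469 0.08020273224515632
```

View pics/w6.png

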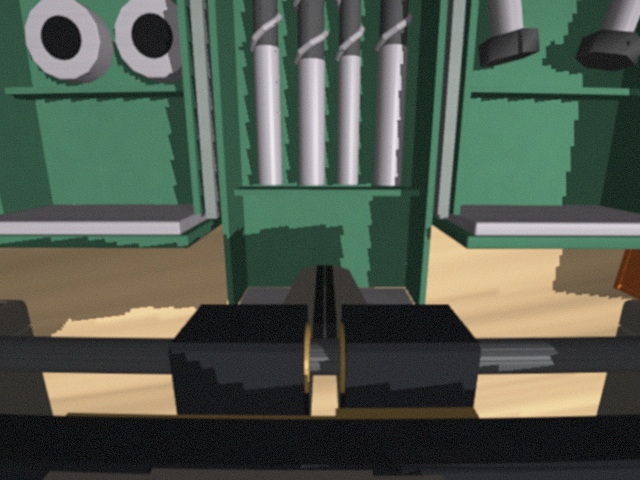

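The drill tray is following the hooked fingertip, with its lip at about row 295 and roughly 48 mm out; its neighbours are unmoved. About 82 mm to go.

>>> step_arm(
  steps=[
    [[0,-9.85,1.7,0,0],[0,-9.85,1.7,0,0],[0,-9.85,1.7,0,0],[0,-9.85,1.7,0,0],[0,-9.85,1.7,0,0],[0,-9.85,1.7,0,0],[0,-9.85,1.7,0,0],[0,-6,1,0,0],[0,0,0,0,0],[0,0,0,0,0]],
  ],
)

```text
clock: 7.8
position: [0.4979, -0.0048, 0.047]
tcp_rot: [-90.1, 0.0, -99.8]
force: [-0.6, 0.2, -0.2]
gripper_width: 0.005
```

>>> step_arm(
  steps=[
    [[0,-3,0.5,0,0],[0,-2,0.4,0,0],[0,0,0,0,0]],
  ],
)

```text
clock: 8.1
position: [0.4937, -0.0041, 0.0475]
tcp_rot: [-90.0, -0.0, -99.8]
force: [0.9, -0.9, -1.2]
gripper_width: 0.004
```

>>> step_arm(
  steps=[
    [[0,-2,0.3,0,0],[0,-2,0.3,0,0],[0,0,0,0,0],[0,0,0,0,0]],
  ],
)

```text
clock: 8.5
position: [0.4924, -0.0039, 0.0481]
tcp_rot: [-89.6, 0.0, -99.8]
force: [8.6, -0.6, -7.9]
gripper_width: 0.002
```

At the stop (9 N). I'll ease the tip off the lip and rise.

>>> step_arm(
  steps=[
    [[0,8.9,-1.5,0,0],[0,8.9,-1.5,0,0],[0,0,0,0,0],[0,0,0,25,0],[0,0,0,35,0],[0,0,0,35,0],[0,0,0,35,0],[0,-30,0,20,0],[0,-40,-10,10,0],[0,-40,-40,0,0],[0,-30,-40,0,0],[0,0,-45,0,0],[0,0,-45,0,0],[0,0,-45,0,0],[0,0,-45,0,0],[0,0,-40,0,0],[0,0,0,0,0],[0,0,0,0,0]],
  ],
)

```text
clock: 10.3
position: [0.3719, -0.3117, 0.2071]
tcp_rot: [-90.1, 0.1, -99.9]
force: [-0.1, 0.4, -0.8]
gripper_width: 0.01
```

```bash
python3 - <<'E'
from h import *
s=bot.sense(); print(s['clock'],s['position'],s['force'])
E
python3 m.py top7.png
```

```text
10.3 [ 0.37187643 -0.31170267  0.20709628] [-0.1353665   0.43671045 -0.79605969]
1 [259  53 185  33 531] px [351.  69.] c [ 0.8661 -0.0686  0.076 ] sides 0.0059 0.3444 medZ 0.0756
   dir deg -99.76
4 [197 170  17  35  72] px [207.3 188.5] c [0.6405 0.1893 0.076 ] sides 0.065 0.0165 medZ 0.0722
   dir deg -17.39
5 [241 191  52  13 221] px [266.5 197.2] c [0.625  0.0838 0.076 ] sides 0.0077 0.0929 medZ 0.0759
   dir deg -99.64
6 [362 212  52  14 231] px [387.5 218.4] c [ 0.5874 -0.1319  0.076 ] sides 0.008 0.0924 medZ 0.0762
   dir deg -100.0
7 [288 274  54  16 222] px [314.9 280.2] c [ 0.4778 -0.0028  0.076 ] sides 0.0111 0.095 medZ 0.0763
   dir deg -102.22
```

View pics/top7.png

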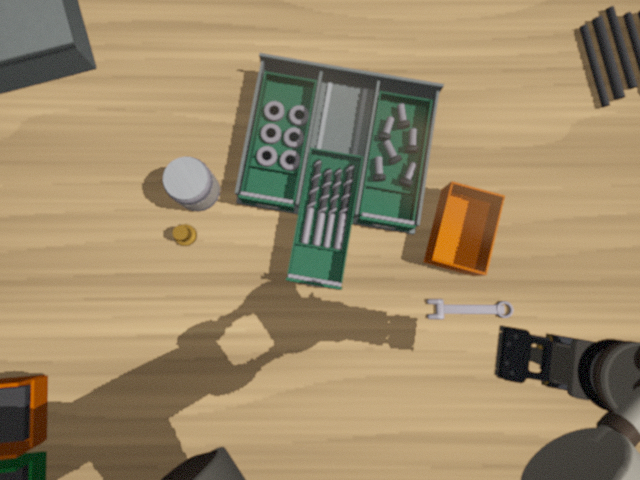

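```bash
python3 -c "
from workcell import bot
print(bot.hand_in())"
```

```text
the job is handed in; nothing more can be done
None
```

The bolt tray is pushed home and the drill tray is drawn out to its stop. I handed the job in at about 10.3 s, with the arm clear of everything; no verdict came back.

- **Bolt tray:** pushed shut with closed fingers until it met about 14 N at its end. In the final top view its lip is within 1 mm of level with the collar tray's.
- **Drill tray:** hooked by one shut fingertip group behind its lip and pulled until it met about 9 N at the stop. The final view puts it about 130 mm out. I then eased off the lip and lifted away without pinching anything.
- **Everything else:** the collar tray's lip measured the same before and after. The tin, bushing, bin and spanner show at the same pixels as at the start.

The one oddity was in the final view: the drill lip's fitted direction read −102.2°, against about −99.8° for the others. I put this down to a noisy colour mask rather than a real tilt. No check failed.

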